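# Put the game back on the display rail and lock the sliding stop

### The arm

A 6-joint arm with a two-finger parallel gripper is mounted at the origin on the work surface; the furniture and walls round the work are solid. World frame = base frame: x ahead of the robot, y to its left, z up, the work surface at z = 0. Lengths are in m, angles in degrees, forces in N, time in s.
With the tool pointing down it reaches from about 0.35 to 0.875 m from the base axis. Payload 4.2 kg.
Tool frame: the origin (TCP) lies midway between the tips of the shut fingers; the grasp point (between the pads) lies 19 mm behind it (r.pinch_z is the distance from the TCP to the grasp point, in m); z points along the fingers, y is the line along which they close (so a half turn about z gives the same grasp; the last joint's range is limited). The gripper opens to 87 mm and grips with 3 to 60 N. Pads are 19 mm wide; open, the fingers measure 117 mm over their backs; the gripper's body (75 mm by 190 mm) begins 51 mm behind the grasp point.
Start: joints at [-57.433, 22.042, 0.453, 0, -68.411, -14.817], TCP at [0.191, -0.595, 0.223] pointing down, gripper open.
Joint ranges: [-179.83, 179.83], [-69.29, 118.12], [-61.27, 80.66], [-181.25, 117.63], [-171.15, -9.14], [-177.46, 177.46]. Speed limits (degrees/s): [159.86, 159.86, 180, 180, 180, 180].

### API

Orientations are given as a 3x3 rotation matrix whose columns are the frame's x, y, z axes.
In Python, from station import r, imaging, models gives the robot as it stands. The module is installed in compiled form; this text tells all that it offers.
- The arm moves only by the tool apply_moves, never from a script. Its argument "moves" is a list of rows, each a list of 2 entries, a list of its own where there are three numbers: the shift along the tool's x, y, z in m, then the turn about the tool's z in degrees. A call has 1 to 5 rows; each row shifts and turns the commanded pose from where the row before left it, along the tool's axes as they then stand; what a row does not reach is not made up. A row lasts 1/12 s, in which the tool goes at most 41.7 mm and 7.16 degrees, less where a joint would pass 70% of its speed; a pose out of reach is approached as far as the arm can. A call is refused whole if a number of a shift passes 0.0417 or a number of a turn 7.16, either way. A call with a gripper value outside its range is refused whole. "hand" is the finger opening in m, from 0 to 0.087, set as the call begins (left out, the last holds). The fingers move at their own pace and stop on an object; the grip force is fixed at half the most. Time passes only in rows, so rows that do not move let the fingers close. It gives the time, the measured TCP pose, the force, the opening and the grip force at its end, in the units of the state.
- r.sense(): the state, without advancing time (a new reading comes with each control period).
- imaging.capture(name): name is "side" or "top" or "wrist"; returns a dict with "frame" (420x560x3 uint8, blue, green, red), "intrinsics" (3x3 intrinsics, pixels), "eye" and "orientation" of the camera in the world. Camera axes: x right, y down, z forward; pixel columns grow to the right and rows downward; lengths in m; the calibration is good to about 2 mm. A picture is of the moment at which its call begins. There is no depth.
- r.finish_job(): hands the job in; it is judged then, once.
Trained networks look in a picture, given as the dict that the camera call returned (one of the last four; its "shot" number tells which), for a name from the list of things; names that differ only in an ending like _2 or _b are one class to them, and where a whole thing is asked for, a point or a joint stands for the part that bears it (a point fixed in the world has none). Each returns a list of dicts, best first, with "confidence" (0 to 1); they miss things now and then, are a little off and sometimes report something else, mostly with a low value. They report only what shows in the picture. A call takes as long as a camera call.
- models.cut_out(picture, target): "region" (420x560 bool, what is visible of it) and "extent" ([left, top, width, height] as shares, 0 to 1, of the picture: columns of its width, rows of its height, round what is visible of it).
- models.place_of(picture, target): "at" ([column, row] as shares, 0 to 1, of the picture: columns of its width, rows of its height: a listed point, or the origin of a listed thing).
The state is a dict: "time_s": time; "joints": joint angles; "joint_velocities": joint speeds; "effort": joint torques, N m; "tcp_pos": TCP position; "ee_rot": TCP orientation; "wrist_force": force on the tool from outside, world axes, zero at the start; "moment": the same for the moment, N m; "gripper_width": opening from 0.0 (shut) to 1.0 (fully open); "gripper_force": force on a finger pad.
Only numpy, scipy, OpenCV 4.12 (cv2) and the standard library are available. Lean on these libraries where they do the work, as an engineer would, in place of code of your own. Each camera call takes 0.05 s, during which the arm holds its last target. There are 200 camera calls.

### The job

Stand the single boxed game that waits beside the display rail back on the rail, in the gap between the row of games and the sliding stop. Then raise the stop's cam lever, slide the stop up until its sprung plate presses the row together snugly but gently, the plate pushed about halfway in, and fold the lever fully down so that the stop stays locked there. All three games must end upright on the rail; do not shift the stamp, the skittle or the dice cup.

Things in the scene. Friction and masses are not known exactly. Their poses are not given: they have to be found in the camera images.
- rail: Fixed display rail: plywood board 180 (x) by 350 (y) by 10 mm; origin: centre of its underside; x across it, away from the robot, y along it. Games stand on the board. A fixed end panel near +y has its inner face at y = 136 mm. A steel bar along the whole back edge (x = 83 to 97 mm, top 34 mm above the table): games stand in front of it. The stop rides on the bar at the -y end.
- stop (a joint): Sliding stop: sledge 146 by 83 mm, its top 20 mm above the table, with an upright panel 126 mm wide, top 98 mm above the table. Value in m: 0 at the rail's -y end, growing towards the row (+y), up to 0.15. Lever up: slides with about 1.2 N drag (pushing the games along adds up to 2 N each). Lever down: clamped, it slips only above some 15 N.
- plate_rest (a point): On the stop: middle of the outer face of its sprung plate when fully out, axes as the rail. The plate (120 mm wide, 76 high, facing the row, +y) can be pushed in 12 mm: 1.2 N to start, 8.4 N at halfway, 15.6 N at the end. Only touch or sight tells how far it is in. Its springs push the stop back if it is let go unlocked.
- lever (a joint): Cam lever, rad: 0 = folded fully down (clamped), lying towards the rail's -x, its pad seen from the axle 0.21 rad above level; grows as it is raised; 1.4 = upright, 1.75 = leaning back on its stop. The brake bites below about 1.0, free above. Going down it stiffens, passes over centre at about 0.2 and then stays down; raised past upright it stays up. Takes up to about 6 N at the thumb pad.
- lever_axle (a point): Axle of the lever, on the stop, 54 mm above the table over the bar; moves with the stop. The lever turns about the rail's y direction through this point.
- lever_pad (a point): Middle of the lever's black thumb pad, 88 mm from the axle; 16 mm wide (along the rail's y), 34 long, 11 thick. It can be pinched across the 16 mm from above in every position (40 mm free on either side, 45 mm below it when down), turns between the fingers as the lever swings, and the stop can be slid by it.
- loose_game: The single boxed game, 142 mm long, 102 mm high as it stands, 34 mm thick, 0.2 kg, standing on the table at the rail's -y side. Origin: centre of one large face, 51 mm above its foot; x along the length, y up, z through the thickness: the middle of the box is 17 mm along z. Grasp it across the thickness near the top.
- row_thick: Thicker game of the row, some 5 cm thick, 135 mm long, 102 high, next to the end panel. Axes as loose_game, z towards the stop; origin: centre of the face towards the end panel, 51 mm above its foot. The row stands with gaps of some mm, which the stop closes.
- row_thin: Thinner game of the row, some 3 to 4 cm thick, 125 mm long, 104 high, on the stop's side of the thick one; axes as row_thick; origin: centre of the face towards the end panel, 52 mm above its foot. At the start at least 90 mm are free between it and the plate.
- stamp: Bystander: wooden shop stamp, 66 mm high, standing near the front; origin under its foot.
- skittle: Bystander: turned wooden skittle, 38 mm wide, 100 mm high, standing near the front; origin under its foot.
- dice_cup: Bystander: brown dice cup, 73 mm wide, 90 mm high, standing at the front right, nearer than the single game; origin under its foot.

How it is judged:
By the outcome, as a careful person would: the job done as asked, in the order asked, and still so for the second after the job is handed in, with the robot touching nothing.
It also fails if it takes over 64 s, if anything falls off the work surface, if the arm or the gripper's body presses on something with over 40 N, if the wrist force passes 120 N, or if a joint passes its speed limit or range.

## Working session

There is one attempt and no reset: what is moved stays moved. The work goes in short steps, Python scripts to look and compute and a tool call to move; the robot and the scene stay as the last step left them, time stands still between calls to the robot, and variables do not carry over. Pictures are saved under pics/ and viewed, at most 10 in all, crops included, and the job is handed in when it is done.

Besides the shell and the picture viewer there is one more tool, called after ">>>" as name(argument=value, ...) on one line, values as JSON. apply_moves: Moves the arm, as the interface text tells. Its arguments: {"type":"object","properties":{"moves":{"type":"array"},"hand":{"type":"number"}},"required":["moves"]}

```bash
mkdir -p pics; cat > h.py <<'E'
import numpy as np, cv2
from station import r, imaging, models
def px(p,at): return np.array([at[0]*560,at[1]*420])
def ray(p,uv):
    K=np.array(p["intrinsics"]);R=np.array(p["orientation"])
    d=R@np.linalg.inv(K)@np.array([uv[0],uv[1],1.]);return np.array(p["eye"]),d/np.linalg.norm(d)
def onz(p,uv,z):
    e,d=ray(p,uv);return e+d*(z-e[2])/d[2]
def tri(a,ua,b,ub):
    e1,d1=ray(a,ua);e2,d2=ray(b,ub)
    s=np.linalg.lstsq(np.stack([d1,-d2],1),e2-e1,rcond=None)[0]
    q1=e1+s[0]*d1;q2=e2+s[1]*d2;return (q1+q2)/2,np.linalg.norm(q1-q2)
def proj(p,X):
    c=np.array(p["orientation"]).T@(np.array(X)-p["eye"]);c=np.array(p["intrinsics"])@c;return c[:2]/c[2]
E
cat > a.py <<'E'
from h import *
np.set_printoptions(precision=4,suppress=True)
s=r.sense();print(s["time_s"],s["tcp_pos"],s["ee_rot"],s["wrist_force"],s["gripper_width"],r.pinch_z)
a=imaging.capture("side");b=imaging.capture("top")
cv2.imwrite("pics/side0.png",a["frame"]);cv2.imwrite("pics/top0.png",b["frame"])
print(a["eye"],b["eye"])
for n in ["rail","plate_rest","lever_axle","lever_pad","loose_game","row_thick","row_thin","stamp","skittle","dice_cup"]:
    A=models.place_of(a,n);B=models.place_of(b,n)
    for nm,P,L in (("s",a,A),("t",b,B)): print(n,nm,[(px(P,q["at"]).round(1).tolist(),round(q["confidence"],2)) for q in L[:2]])
    if A and B: print("   ",*tri(a,px(a,A[0]["at"]),b,px(b,B[0]["at"])))
E
python3 a.py
```

```text
0.0 [ 0.1904 -0.5947  0.2215] [[-0.9524 -0.3047 -0.0008]
 [-0.3047  0.9524  0.002 ]
 [ 0.0001  0.0022 -1.    ]] [-0.0154  0.7022 -0.4832] 0.9982304006514241 0.0187
[0.3907 0.6369 0.6711] [ 0.398  -0.1039  0.9207]
rail s [([380.3, 213.1], 0.31)]
rail t [([247.7, 209.9], 0.56)]
    [ 0.4594 -0.0682  0.1795] 0.1710724747079656
plate_rest s [([266.5, 219.3], 0.94)]
plate_rest t [([277.7, 205.3], 0.83)]
    [ 0.5811 -0.1387  0.0592] 0.001424330846984193
lever_axle s [([233.8, 193.7], 0.68)]
lever_axle t [([316.5, 164.4], 0.87)]
    [ 0.6702 -0.2204  0.0516] 0.0036844223218254067
lever_pad s [([274.2, 190.6], 0.7)]
lever_pad t [([318.0, 201.4], 0.88), ([194.8, 301.1], 0.38)]
    [ 0.5861 -0.2206  0.0693] 0.0038037910541077143
loose_game s [([310.4, 168.4], 0.57)]
loose_game t []
row_thick s [([235.3, 292.9], 0.64)]
row_thick t [([179.6, 199.0], 0.78)]
    [0.5884 0.0607 0.0619] 0.000989106093573613
row_thin s []
row_thin t [([209.8, 198.7], 0.6)]
stamp s [([366.7, 240.3], 0.86)]
stamp t [([291.1, 299.0], 0.46)]
    [ 0.3926 -0.1707  0.0105] 0.0015642533811543447
skittle s [([361.0, 321.8], 0.58)]
skittle t []
dice_cup s [([377.8, 212.4], 0.72)]
dice_cup t [([337.2, 305.0], 0.71), ([312.1, 165.2], 0.45)]
    [ 0.3789 -0.2677  0.0082] 0.002994046209449083
```

View pics/side0.png

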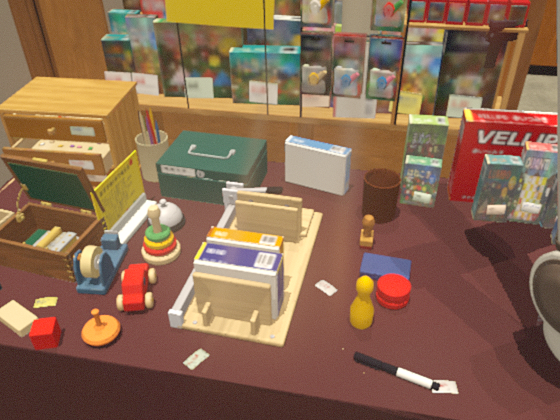

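View pics/top0.png

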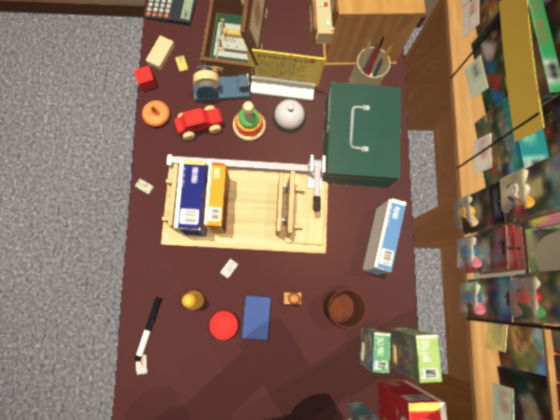

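Side view: the row (blue at ~(235,275), orange behind), stop at (268,215), and the white loose game at (318,165). Top view: row at cols 175–228, stop panel at (287,205), lever pad at (317,201), loose game at (385,237), cup at (345,308).

```bash
cat > b.py <<'E'
from h import *
from scipy.optimize import minimize
np.set_printoptions(precision=4,suppress=True)
a=imaging.capture("side");b=imaging.capture("top")
print("bar/board", [onz(b,u,z)[:2] for u,z in (((170,157),.034),((324,163),.034),((162,247),.01),((328,252),.01))])
def mask(p,n):
    L=models.cut_out(p,n);print(n,[(round(q["confidence"],2),(np.array(q["extent"])*[560,420,560,420]).round().tolist()) for q in L[:2]]);return L[0]["region"] if L else None
def boxpts(x,y,w,L,T,H,z0):
    c,s=np.cos(w),np.sin(w)
    return [(x+c*i*L/2-s*j*T/2,y+s*i*L/2+c*j*T/2,z0+k*H) for i in(-1,1) for j in(-1,1) for k in(0,1)]
def sil(p,P):
    m=np.zeros((1680,2240),np.uint8)
    h=cv2.convexHull(np.array([proj(p,q)*4+1.5 for q in P],np.float32))
    cv2.fillConvexPoly(m,h.round().astype(int),1);return m>0
ms=[(p,cv2.resize(m.astype(np.uint8),(2240,1680),interpolation=cv2.INTER_LINEAR)>0) for p in(a,b) for m in [mask(p,"loose_game")] if m is not None]
def cost(v,L=.142,T=.034,H=.102,z0=0):
    t=0
    for p,m in ms:
        s=sil(p,boxpts(*v,L,T,H,z0));t+=1-(s&m).sum()/(s|m).sum()
    return t
g=onz(b,(378,240),.05);best=None
for w in np.radians([-25,-15,-5,5]):
    q=minimize(cost,[g[0],g[1],w],method="Nelder-Mead",options=dict(initial_simplex=np.array([[g[0],g[1],w]]*4)+np.array([[0,0,0],[.02,0,0],[0,.02,0],[0,0,.15]])))
    if best is None or q.fun<best.fun:best=q
print("loose",best.x,np.degrees(best.x[2]),best.fun)
for n in("row_thick","row_thin","stop","rail"):
    for p in(a,b): mask(p,n)
for n,u in(("blue L",(180,165)),("blue R",(208,165)),("org L",(212,165)),("org R",(228,165))):print(n,onz(b,u,.102))
big=cv2.resize(b["frame"][140:290,150:420],None,fx=2.9,fy=2.9,interpolation=cv2.INTER_CUBIC)
def dr(P,L,T,H,z0,col):
    h=cv2.convexHull(np.array([(proj(b,q)-[150,140])*2.9 for q in boxpts(*P,L,T,H,z0)],np.float32));cv2.polylines(big,[h.astype(int)],True,col,1)
dr(best.x,.142,.034,.102,0,(0,0,255));cv2.imwrite("pics/top1.png",big)
E
python3 b.py
```

```text
bar/board [array([0.6864, 0.0913]), array([ 0.6812, -0.239 ]), array([0.4963, 0.1019]), array([ 0.491 , -0.2493])]
loose_game [(0.71, [284.0, 135.0, 66.0, 61.0]), (0.29, [223.0, 181.0, 91.0, 60.0])]
loose_game [(0.79, [361.0, 199.0, 41.0, 76.0])]
loose [ 0.5187 -0.3583 -0.2674] -15.318424067136526 0.14117432947337638
row_thick [(0.62, [191.0, 240.0, 92.0, 81.0])]
row_thick [(0.75, [174.0, 161.0, 36.0, 75.0])]
row_thin [(0.97, [205.0, 225.0, 80.0, 25.0])]
row_thin [(0.86, [203.0, 163.0, 26.0, 69.0])]
stop [(0.56, [223.0, 182.0, 93.0, 58.0])]
stop [(0.87, [275.0, 158.0, 50.0, 87.0]), (0.51, [164.0, 154.0, 164.0, 101.0])]
rail [(0.73, [167.0, 182.0, 157.0, 165.0]), (0.16, [230.0, 186.0, 51.0, 6.0])]
rail [(0.87, [163.0, 154.0, 162.0, 99.0])]
blue L [0.6484 0.056  0.102 ]
blue R [0.6497 0.0013 0.102 ]
org L [ 0.6499 -0.0065  0.102 ]
org R [ 0.6507 -0.0379  0.102 ]
```

View pics/top1.png

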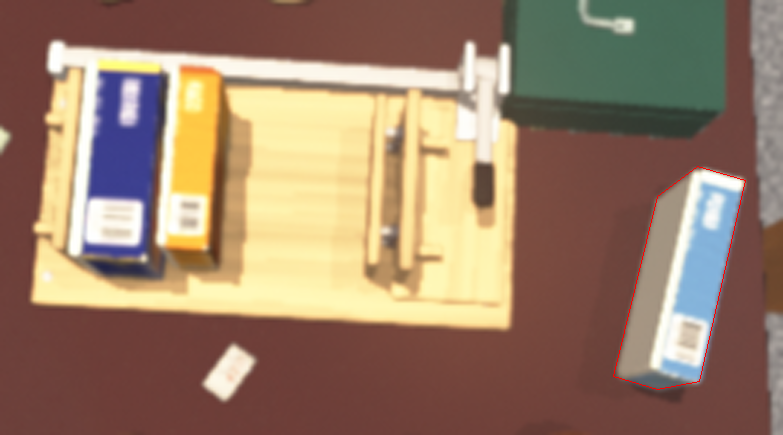

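Rail yaw ≈ -0.9°; the loose-game fit outline matches the picture tightly. Before moving, check the start position versus the boxes near the right.

```bash
cat > c.py <<'E'
from h import *
np.set_printoptions(precision=3,suppress=True)
a=imaging.capture("side");b=imaging.capture("top");w=imaging.capture("wrist")
for X in([.19,-.595,.22],[.19,-.595,.4],[.52,-.358,.2]):print(X,proj(a,X),proj(b,X))
print("fwd",np.array(b["orientation"])[:,2],np.array(a["orientation"])[:,2])
print("VELL base pts side", [onz(a,u,0)[:2] for u in((452,205),(405,200),(480,222),(440,205))])
# heights: vertical line above base
for u,v in(((452,203),(468,110)),((405,200),(408,118)),((480,222),(482,160))):
    B=onz(a,u,0); print(B,[ (h,proj(a,[B[0],B[1],h]).round()) for h in(.1,.2,.3)],v)
cv2.imwrite("pics/w0.png",w["frame"])
E
python3 c.py
```

```text
[0.19, -0.595, 0.22] [479.656  59.505] [572.069 434.911]
[0.19, -0.595, 0.4] [498.281 -26.51 ] [684.363 484.882]
[0.52, -0.358, 0.2] [318.019 102.326] [407.81  225.164]
fwd [ 0.189 -0.042 -0.981] [ 0.168 -0.781 -0.602]
VELL base pts side [array([ 0.225, -0.333]), array([ 0.322, -0.334]), array([ 0.173, -0.283]), array([ 0.25 , -0.329])]
[ 0.225 -0.341  0.   ] [(0.1, array([461., 163.])), (0.2, array([471., 118.])), (0.3, array([482.,  67.]))] (468, 110)
[ 0.322 -0.334  0.   ] [(0.1, array([411., 160.])), (0.2, array([418., 115.])), (0.3, array([426.,  65.]))] (408, 118)
[ 0.173 -0.283  0.   ] [(0.1, array([491., 181.])), (0.2, array([503., 134.])), (0.3, array([517.,  82.]))] (482, 160)
```

View pics/w0.png

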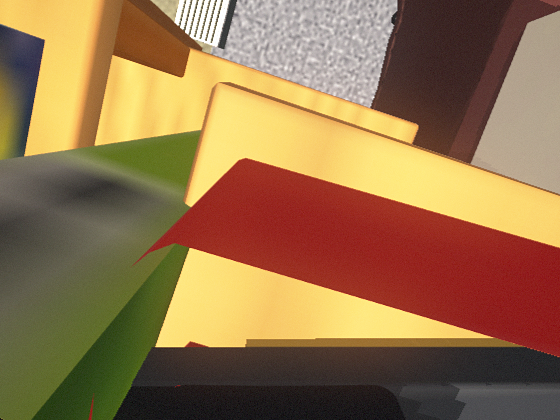

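The wrist view shows a shelf wall with boxes close below/ahead, so I go straight up first, then across to above the game.

>>> apply_moves(moves=[[[0, 0, -0.035], 0], [[0, 0, -0.035], 0], [[0, 0, -0.035], 0], [[0, 0, -0.035], 0]], hand=0.087)

```text
time_s: 2.18
tcp_pos: [0.1903, -0.5949, 0.3643]
ee_rot: [[-0.952, -0.305, -0.0], [-0.305, 0.952, -0.0], [0.0, -0.0, -1.0]]
wrist_force: [-0.4, -1.0, -0.0]
gripper_width: 1.002
gripper_force: 0.0
```

>>> apply_moves(moves=[[[-0.0385, 0.0125, 0], 0], [[-0.0385, 0.0125, 0], 0], [[-0.0385, 0.0125, 0], 0], [[-0.0385, 0.0125, 0], 0], [[-0.0385, 0.0125, 0], 0]])

```text
time_s: 2.6
tcp_pos: [0.3559, -0.4757, 0.3628]
ee_rot: [[-0.953, -0.304, 0.0], [-0.304, 0.953, -0.0], [-0.0, -0.0, -1.0]]
wrist_force: [0.2, -0.7, 0.7]
gripper_width: 0.999
gripper_force: 0.0
```

>>> apply_moves(moves=[[[-0.0385, 0.0125, 0], 0], [[-0.0385, 0.0125, 0], 0], [[-0.0385, 0.0125, 0], 0], [[-0.0385, 0.0125, 0], 0], [[-0.0385, 0.0125, 0], 0]])

```text
time_s: 3.02
tcp_pos: [0.5205, -0.3573, 0.3629]
ee_rot: [[-0.952, -0.305, 0.0], [-0.305, 0.952, -0.0], [-0.0, -0.0, -1.0]]
wrist_force: [0.2, -0.7, -0.8]
gripper_width: 0.998
gripper_force: 0.0
```

>>> apply_moves(moves=[[[0, 0, 0.03], 6.6], [[0, 0, 0.03], 6.6], [[0, 0, 0.03], 6.6], [[0, 0, 0.03], 6.6], [[0, 0, 0.03], 6.6]])

```text
time_s: 3.43
tcp_pos: [0.5191, -0.3585, 0.2114]
ee_rot: [[-0.963, 0.268, 0.0], [0.268, 0.963, -0.0], [-0.0, -0.0, -1.0]]
wrist_force: [0.5, -0.5, -0.4]
gripper_width: 1.001
gripper_force: 0.0
```

>>> apply_moves(moves=[[[0, 0, 0.029], 0], [[0, 0, 0.029], 0], [[0, 0, 0.029], 0], [[0, 0, 0.029], 0], [[0, 0, 0.029], 0]])

```text
time_s: 3.85
tcp_pos: [0.5191, -0.3588, 0.0664]
ee_rot: [[-0.965, 0.263, 0.0], [0.263, 0.965, -0.0], [-0.001, -0.0, -1.0]]
wrist_force: [-0.2, -0.7, -0.5]
gripper_width: 0.997
gripper_force: 0.0
```

>>> apply_moves(moves=[[[0, 0, 0], 0], [[0, 0, 0], 0], [[0, 0, 0], 0], [[0, 0, 0], 0], [[0, 0, 0], 0]], hand=0.0)

```text
time_s: 4.27
tcp_pos: [0.5204, -0.3594, 0.07]
ee_rot: [[-0.965, 0.263, 0.004], [0.263, 0.965, -0.002], [-0.004, -0.001, -1.0]]
wrist_force: [0.1, 0.2, -0.3]
gripper_width: 0.706
gripper_force: 0.0
```

>>> apply_moves(moves=[[[0, 0, 0], 0], [[0, 0, 0], 0], [[0, 0, 0], 0], [[0, 0, 0], 0], [[0, 0, 0], 0]])

```text
time_s: 4.68
tcp_pos: [0.5192, -0.3588, 0.0678]
ee_rot: [[-0.965, 0.263, 0.0], [0.263, 0.965, -0.0], [-0.0, -0.0, -1.0]]
wrist_force: [-0.9, 1.2, 0.6]
gripper_width: 0.388
gripper_force: 29.9
```

>>> apply_moves(moves=[[[0, 0, -0.028], 0], [[0, 0, -0.028], 0], [[0, 0, -0.028], 0], [[0, 0, -0.028], 0], [[0, 0, -0.028], 0]])

```text
time_s: 5.1
tcp_pos: [0.5184, -0.3583, 0.2078]
ee_rot: [[-0.965, 0.263, -0.002], [0.263, 0.965, 0.001], [0.002, 0.001, -1.0]]
wrist_force: [0.7, -0.1, -3.1]
gripper_width: 0.385
gripper_force: 29.9
```

>>> apply_moves(moves=[[[0, 0, 0], -4.8], [[0, 0, 0], -4.8], [[0, 0, 0], -4.8], [[0, 0, 0], 0]])

```text
time_s: 5.43
tcp_pos: [0.5185, -0.3584, 0.2066]
ee_rot: [[-1.0, 0.014, -0.002], [0.014, 1.0, 0.001], [0.002, 0.001, -1.0]]
wrist_force: [0.1, 0.1, -2.7]
gripper_width: 0.392
gripper_force: 29.9
```

>>> apply_moves(moves=[[[-0.008, 0.033, 0], 0], [[-0.008, 0.034, 0], 0], [[-0.008, 0.034, 0], 0], [[-0.008, 0.034, 0], 0]])

```text
time_s: 5.77
tcp_pos: [0.5527, -0.2229, 0.2066]
ee_rot: [[-1.0, 0.018, -0.002], [0.018, 1.0, 0.001], [0.002, 0.001, -1.0]]
wrist_force: [1.0, 0.2, -2.9]
gripper_width: 0.387
gripper_force: 29.9
```

>>> apply_moves(moves=[[[-0.008, 0.034, 0], 0], [[-0.008, 0.034, 0], 0], [[-0.008, 0.034, 0], 0], [[-0.007, 0.034, 0], 0], [[0, 0, 0], 0]])

```text
time_s: 6.18
tcp_pos: [0.5872, -0.0836, 0.2067]
ee_rot: [[-1.0, 0.012, -0.0], [0.012, 1.0, 0.002], [0.0, 0.002, -1.0]]
wrist_force: [-0.2, 0.0, -2.4]
gripper_width: 0.391
gripper_force: 29.9
```

```bash
cat > d.py <<'E'
from h import *
np.set_printoptions(precision=4,suppress=True)
a=imaging.capture("side");b=imaging.capture("top")
for n in["row_thin","row_thick","plate_rest","loose_game","lever_pad"]:
    A=models.place_of(a,n);B=models.place_of(b,n)
    print(n,[(px(p,L[0]["at"]).round(1),round(L[0]["confidence"],2)) for p,L in((a,A),(b,B)) if L])
    if A and B: print("  ",*tri(a,px(a,A[0]["at"]),b,px(b,B[0]["at"])))
c=cv2.resize(a["frame"][80:360,160:440],(600,600),interpolation=cv2.INTER_CUBIC)
cv2.imwrite("pics/s2.png",c)
E
python3 d.py
```

```text
row_thin [(array([209. , 198.4]), 0.64)]
row_thick [(array([235.6, 289.7]), 0.88), (array([179.3, 199.4]), 0.78)]
   [0.5869 0.0601 0.0684] 0.0005935571304614015
plate_rest [(array([266.7, 224.7]), 0.63), (array([278.4, 203.4]), 0.56)]
   [ 0.5848 -0.1408  0.0451] 0.005109550373810162
loose_game [(array([250.4, 182.9]), 0.8), (array([237.7, 184.4]), 0.75)]
   [ 0.5883 -0.0631  0.19  ] 0.000788366722151949
lever_pad [(array([368. , 241.8]), 0.3), (array([315.9, 204.4]), 0.83)]
   [ 0.4885 -0.1996  0.0231] 0.2052513040486127
```

View pics/s2.png

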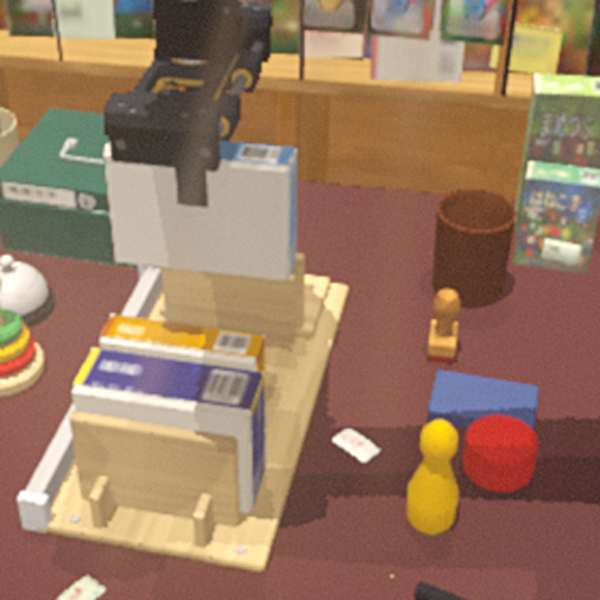

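The held game hangs straight over the gap, clear of the orange box and the stop panel. Lowering.

>>> apply_moves(moves=[[[0, -0.0055, 0.02], 0], [[0, 0, 0.03], 0], [[0, 0, 0.03], 0], [[0, 0, 0.03], 0], [[0, 0, 0.01], 0]])

```text
time_s: 7.2
tcp_pos: [0.5828, -0.0945, 0.083]
ee_rot: [[-1.0, 0.016, -0.008], [0.016, 1.0, 0.0], [0.008, 0.0, -1.0]]
wrist_force: [-1.5, 0.5, -2.3]
gripper_width: 0.392
gripper_force: 29.9
```

>>> apply_moves(moves=[[[0, 0, 0.004], 0], [[0, 0, 0.004], 0], [[0, 0, 0.002], 0], [[0, 0, 0], 0]])

```text
time_s: 7.53
tcp_pos: [0.5871, -0.0942, 0.0789]
ee_rot: [[-1.0, 0.015, 0.003], [0.015, 1.0, 0.0], [-0.003, 0.0, -1.0]]
wrist_force: [0.4, 0.7, -1.5]
gripper_width: 0.388
gripper_force: 29.9
```

>>> apply_moves(moves=[[[0, 0.005, 0], 0], [[0, 0, 0.001], 0], [[0, 0, 0.001], 0], [[0, 0, 0], 0]])

```text
time_s: 7.87
tcp_pos: [0.5873, -0.0887, 0.0778]
ee_rot: [[-1.0, 0.014, 0.003], [0.014, 1.0, 0.0], [-0.003, 0.0, -1.0]]
wrist_force: [-1.9, 3.0, 5.3]
gripper_width: 0.39
gripper_force: 29.9
```

>>> apply_moves(moves=[[[0, 0, 0], 0], [[0, 0, 0], 0], [[0, 0, 0], 0], [[0, 0, 0], 0]], hand=0.048)

```text
time_s: 8.2
tcp_pos: [0.5863, -0.0893, 0.0757]
ee_rot: [[-1.0, 0.015, 0.0], [0.015, 1.0, -0.0], [-0.0, -0.0, -1.0]]
wrist_force: [-0.1, -0.1, 0.4]
gripper_width: 0.536
gripper_force: 0.0
```

>>> apply_moves(moves=[[[0, 0, -0.01], 0], [[0, 0, -0.02], 0], [[0, 0, -0.035], 0], [[0, 0, -0.035], 0], [[0, 0, -0.035], 0]])

```text
time_s: 8.62
tcp_pos: [0.5859, -0.0895, 0.2126]
ee_rot: [[-1.0, 0.015, -0.0], [0.015, 1.0, -0.0], [0.0, -0.0, -1.0]]
wrist_force: [0.3, -0.1, 0.2]
gripper_width: 0.553
gripper_force: 0.0
```

>>> apply_moves(moves=[[[0, -0.035, 0], 0], [[0, -0.035, 0], 0], [[0, -0.035, 0], 0], [[0, -0.0265, 0], 0], [[0, 0, 0], 0]])

```text
time_s: 9.03
tcp_pos: [0.5837, -0.225, 0.211]
ee_rot: [[-1.0, 0.02, 0.0], [0.02, 1.0, -0.001], [-0.0, -0.001, -1.0]]
wrist_force: [0.2, -0.1, 0.2]
gripper_width: 0.555
gripper_force: 0.0
```

```bash
cat > e.py <<'E'
from h import *
np.set_printoptions(precision=4,suppress=True)
s=r.sense();T=s["tcp_pos"];print(s["time_s"],T,s["wrist_force"])
a=imaging.capture("side");b=imaging.capture("top");w=imaging.capture("wrist")
for n in["row_thin","row_thick","plate_rest","loose_game","lever_pad","lever_axle"]:
    L={k:models.place_of(p,n) for k,p in(("s",a),("t",b),("w",w))}
    P=dict(s=a,t=b,w=w)
    print(n,[(k,px(P[k],v[0]["at"]).round(1),round(v[0]["confidence"],2)) for k,v in L.items() if v])
    for i,j in(("s","t"),("s","w"),("t","w")):
        if L[i] and L[j]:print("  ",i+j,*tri(P[i],px(P[i],L[i][0]["at"]),P[j],px(P[j],L[j][0]["at"])))
    if n=="lever_pad" and L["w"]: print("  w@.073",onz(w,px(w,L["w"][0]["at"]),.073))
ims=np.hstack([cv2.resize(a["frame"][140:340,160:340],(360,400)),cv2.resize(w["frame"],(440,330)).repeat(1,0) if 0 else cv2.copyMakeBorder(cv2.resize(w["frame"],(440,330)),0,70,0,0,cv2.BORDER_CONSTANT)])
import sys
cv2.imwrite("pics/%s.png"%sys.argv[1],ims)
E
python3 e.py p3
```

```text
9.0333 [ 0.5837 -0.225   0.211 ] [ 0.2116 -0.0856  0.2425]
row_thin [('s', array([234. , 289.6]), 0.3), ('w', array([542.4, 202.7]), 0.65)]
   sw [0.6017 0.0237 0.0301] 0.0011893490959335815
row_thick [('t', array([244.9, 198.7]), 0.48), ('w', array([284. , 200.5]), 0.2)]
   tw [-0.549  -0.2679  5.169 ] 0.027534778652859374
plate_rest [('t', array([274.4, 207.2]), 0.83)]
loose_game [('s', array([255.4, 243.3]), 0.7), ('t', array([244.8, 199.5]), 0.64), ('w', array([457.6, 196.5]), 0.94)]
   st [ 0.5895 -0.0711  0.0559] 0.004757358878686883
   sw [ 0.5873 -0.0695  0.0571] 0.0013629697075162892
   tw [ 0.5889 -0.0712  0.0611] 0.0034971993624463653
lever_pad [('s', array([275.9, 188.1]), 0.83), ('t', array([319. , 203.4]), 0.45), ('w', array([285.4, 202.1]), 0.77)]
   st [ 0.5817 -0.2217  0.0747] 0.0018540903015273594
   sw [ 0.5828 -0.2178  0.0778] 0.005851402271150608
   tw [ 0.5783 -0.2179  0.1031] 0.0035795253661375236
  w@.073 [ 0.5869 -0.2175  0.073 ]
lever_axle [('s', array([232.8, 193.1]), 0.6), ('t', array([313.9, 161.4]), 0.83)]
   st [ 0.6724 -0.2142  0.0578] 0.008058429960510946
```

View pics/p3.png

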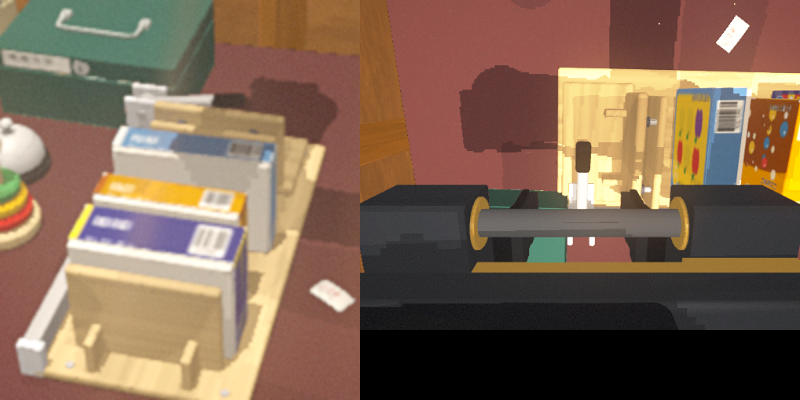

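All three games stand upright; the loose one sits in the gap with the stop's panel behind it. Wrist view: lever pad at about (285,202), nearly centred between the fingers. Approaching above the pad.

>>> apply_moves(moves=[[[-0.003, 0.006, 0.02], 0], [[0, 0, 0.03], 0], [[0, 0, 0.03], 0], [[0, 0, 0], 0], [[0, 0, 0], 0]], hand=0.036)

```text
time_s: 10.5
tcp_pos: [0.5864, -0.2149, 0.1294]
ee_rot: [[-1.0, 0.015, -0.004], [0.015, 1.0, -0.0], [0.004, -0.0, -1.0]]
wrist_force: [0.7, 0.3, 1.1]
gripper_width: 0.416
gripper_force: 0.0
```

```bash
cat > f.py <<'E'
from h import *
import sys
np.set_printoptions(precision=4,suppress=True)
for i in range(2):
    s=r.sense();T=np.array(s["tcp_pos"]);w=imaging.capture("wrist")
    print(s["time_s"],T,np.array(s["wrist_force"]),"eye-T",np.array(w["eye"])-T)
    L=models.place_of(w,"lever_pad")
    for q in L[:2]:
        P=onz(w,px(w,q["at"]),.0725);print(px(w,q["at"]),q["confidence"],P,"d",P-T)
    M=models.cut_out(w,"lever_pad")
    if M: print((np.array(M[0]["extent"])*[560,420,560,420]).round(1))
print(proj(w,T),proj(w,T-[0,0,-.019]))
cv2.imwrite("pics/%s.png"%sys.argv[1],w["frame"])
E
python3 f.py w4
```

```text
10.5 [ 0.5864 -0.2149  0.1294] [0.6716 0.3345 1.0681] eye-T [-0.0635 -0.      0.1618]
[275.408 222.516] 0.72 [ 0.5837 -0.218   0.0725] d [-0.0028 -0.003  -0.0569]
[259.8 198.9  29.3 134.4]
10.65 [ 0.5888 -0.2153  0.133 ] [0.7266 0.0648 0.5445] eye-T [-0.0648  0.0001  0.1613]
[274.792 218.904] 0.84 [ 0.5852 -0.2188  0.0725] d [-0.0036 -0.0035 -0.0605]
[260.1 190.3  28.5 141.3]
[281.0184 261.447 ] [281.2216 278.8698]
```

View pics/w4.png

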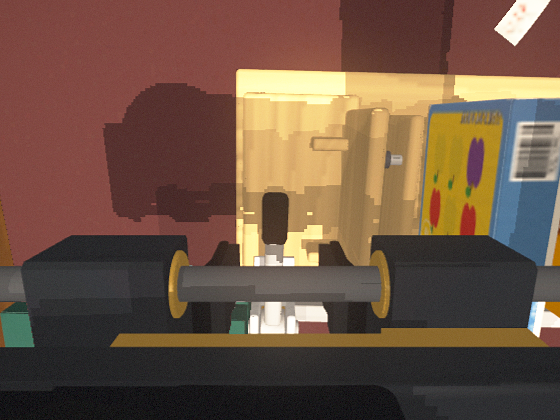

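The pad spans cols 262–289, rows 193–244 (centre ≈ (275,218)), about 3 mm to -y and -x of the tool.

>>> apply_moves(moves=[[[0.003, -0.0033, 0], 0], [[0, 0, 0.025], 0], [[0, 0, 0.025], 0], [[0, 0, 0.026], 0], [[0, 0, 0], 0]])

```text
time_s: 11.22
tcp_pos: [0.5803, -0.2175, 0.0498]
ee_rot: [[-1.0, 0.016, -0.009], [0.016, 1.0, 0.002], [0.01, 0.002, -1.0]]
wrist_force: [-1.1, 0.4, -1.1]
gripper_width: 0.417
gripper_force: 0.0
```

>>> apply_moves(moves=[[[0, 0, 0], 0], [[0, 0, 0], 0], [[0, 0, 0], 0], [[0, 0, 0], 0], [[0, 0, 0], 0]], hand=0.0)

```text
time_s: 11.63
tcp_pos: [0.5854, -0.2181, 0.0564]
ee_rot: [[-1.0, 0.015, 0.004], [0.015, 1.0, -0.0], [-0.004, -0.0, -1.0]]
wrist_force: [1.2, 0.5, 3.4]
gripper_width: 0.183
gripper_force: 30.0
```

```bash
python3 - <<'E'
from h import *
for i in range(6):
    s=r.sense();imaging.capture("wrist");print(s["time_s"],np.round(s["tcp_pos"],4),np.round(s["wrist_force"],1),round(s["gripper_width"]*87,1),s["gripper_force"])
E
```

```text
11.6333 [ 0.5854 -0.2181  0.0564] [1.2 0.5 3.4] 15.9 29.99290824007403
11.6833 [ 0.5854 -0.2181  0.0564] [-0.5  1.4  4.3] 15.4 29.993514359885012
11.7333 [ 0.5853 -0.2181  0.0563] [0.5 1.6 4.6] 15.8 29.9952456167739
11.7833 [ 0.5853 -0.2181  0.0563] [-1.3  2.3  5.4] 15.5 29.996857294026995
11.8333 [ 0.5853 -0.2181  0.0563] [-0.4  2.2  6. ] 15.4 29.997627377751996
11.8833 [ 0.5854 -0.2181  0.0563] [-0.9  0.5  6.2] 15.5 29.998042444767634
```

Pad pinched at 15.9 mm. Raise the lever along its arc.

>>> apply_moves(moves=[[[-0.0039, 0, -0.0131], 0], [[-0.0058, 0, -0.0123], 0], [[-0.0077, 0, -0.0113], 0], [[-0.0093, 0, -0.0099], 0], [[-0.0107, 0, -0.0084], 0]])

```text
time_s: 12.35
tcp_pos: [0.6186, -0.2191, 0.1088]
ee_rot: [[-1.0, 0.016, -0.008], [0.016, 1.0, 0.0], [0.008, 0.0, -1.0]]
wrist_force: [-3.6, -2.0, -0.7]
gripper_width: 0.184
gripper_force: 30.0
```

>>> apply_moves(moves=[[[-0.0119, 0, -0.0066], 0], [[-0.0128, 0, -0.0047], 0], [[-0.0134, 0, -0.0027], 0], [[-0.0136, 0, -0.0006], 0], [[-0.0135, 0, 0.0015], 0]])

```text
time_s: 12.77
tcp_pos: [0.6856, -0.2206, 0.1239]
ee_rot: [[-1.0, 0.015, -0.004], [0.015, 1.0, -0.001], [0.004, -0.001, -1.0]]
wrist_force: [-2.9, -1.1, 3.4]
gripper_width: 0.18
gripper_force: 30.0
```

```bash
cat > g.py <<'E'
from h import *
F=[]
for i in range(6):
    s=r.sense();imaging.capture("wrist");F.append(s["wrist_force"]);
print(s["time_s"],np.round(s["tcp_pos"],4),round(s["gripper_width"]*87,1),"F",np.round(np.mean(F,0),2),np.round(np.std(F,0),2))
E
python3 g.py
```

```text
13.0167 [ 0.6873 -0.2202  0.1235] 15.9 F [-0.64 -1.13  4.  ] [1.2  0.62 0.36]
```

Lever is up (pad at x≈0.687, z≈0.142). Slide the stop.

>>> apply_moves(moves=[[[0, 0.006, 0], 0], [[0, 0.007, 0], 0], [[0, 0.007, 0], 0], [[0, 0.006, 0], 0], [[0, 0.004, 0], 0]])

```text
time_s: 13.48
tcp_pos: [0.6881, -0.1884, 0.1236]
ee_rot: [[-1.0, 0.014, 0.003], [0.014, 1.0, -0.001], [-0.003, -0.0, -1.0]]
wrist_force: [2.2, -2.2, 4.5]
gripper_width: 0.181
gripper_force: 30.0
```

>>> apply_moves(moves=[[[0, 0.004, 0], 0], [[0, 0.005, 0], 0], [[0, 0.005, 0], 0], [[0, 0.005, 0], 0], [[0, 0.004, 0], 0]])

```text
time_s: 13.9
tcp_pos: [0.6887, -0.1662, 0.1237]
ee_rot: [[-1.0, 0.014, 0.003], [0.014, 1.0, -0.001], [-0.003, -0.001, -1.0]]
wrist_force: [2.0, -2.9, 5.6]
gripper_width: 0.181
gripper_force: 30.0
```

>>> apply_moves(moves=[[[0, 0.003, 0], 0], [[0, 0.003, 0], 0], [[0, 0.003, 0], 0], [[0, 0.002, 0], 0], [[0, 0, 0], 0]])

```text
time_s: 14.32
tcp_pos: [0.689, -0.1549, 0.1237]
ee_rot: [[-1.0, 0.014, 0.004], [0.014, 1.0, -0.001], [-0.004, -0.001, -1.0]]
wrist_force: [1.5, -1.1, 5.3]
gripper_width: 0.179
gripper_force: 30.0
```

```bash
python3 g.py; python3 e.py p5
```

```text
14.5667 [ 0.689  -0.1549  0.1237] 15.7 F [ 2.2  -1.17  5.3 ] [0.53 0.38 0.13]
14.6167 [ 0.689  -0.1549  0.1237] [ 2.3613 -2.0809  5.0907]
row_thin [('t', array([209.7, 198.1]), 0.75), ('w', array([559.,  54.]), 0.69)]
   tw [0.5925 0.0005 0.062 ] 0.0012154657546772666
row_thick [('s', array([234.4, 291.7]), 0.75), ('t', array([181.5, 198.8]), 0.65), ('w', array([485.7,  49.7]), 0.44)]
   st [0.5901 0.0573 0.0606] 0.0006883549991226166
   sw [ 0.5953 -0.0038  0.0011] 0.030502444158170997
   tw [ 0.5922  0.0526 -0.0592] 0.0697819883673496
plate_rest [('s', array([220.6, 212.4]), 0.4), ('t', array([243.4, 202. ]), 0.67), ('w', array([423.6,  48.5]), 0.6)]
   st [ 0.6082 -0.0642  0.119 ] 0.07030188672518237
   sw [ 0.6227 -0.084   0.1143] 0.05395066001467001
   tw [ 0.5875 -0.0686  0.0481] 0.0020590447578606
loose_game [('t', array([224.9, 198.4]), 0.71), ('w', array([484.5,  50.5]), 0.75)]
   tw [ 0.5915 -0.0322  0.051 ] 0.007490943484536905
lever_pad [('s', array([213.1, 171.4]), 0.76), ('t', array([225.7, 197.9]), 0.63), ('w', array([280.4, 265.9]), 0.66)]
   st [ 0.5982 -0.0365  0.2186] 0.0809945431744968
   sw [ 0.6833 -0.1552  0.1436] 0.000666431173002413
   tw [ 0.3964 -0.127   0.8689] 0.060201152080633515
  w@.073 [ 0.7122 -0.1553  0.073 ]
lever_axle [('s', array([223.1, 213.3]), 0.62), ('t', array([283.7, 165.1]), 0.86), ('w', array([278.4, 198.1]), 0.71)]
   st [ 0.6696 -0.1506  0.0524] 0.0018441948520328795
   sw [ 0.6741 -0.1563  0.0482] 0.0030450288670176916
   tw [ 0.6912 -0.1555 -0.0216] 0.0019141599185799496
```

View pics/p5.png

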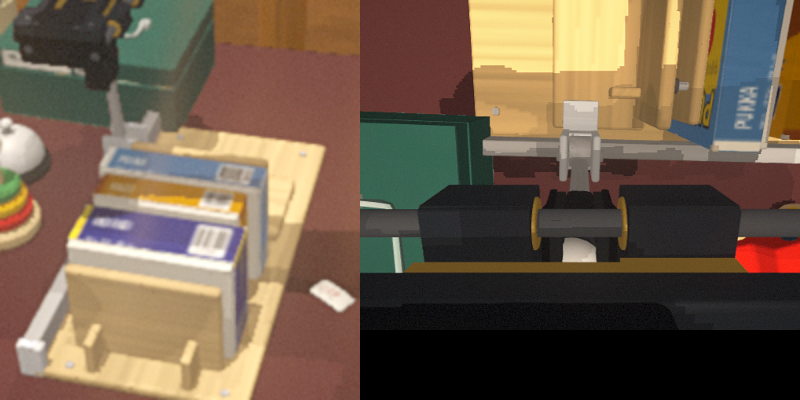

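Side view: loose game now nearly against the orange one, all upright. Continue in small steps, watching the force.

>>> apply_moves(moves=[[[0, 0.002, 0], 0], [[0, 0.002, 0], 0], [[0, 0.002, 0], 0]])

```text
time_s: 15.92
tcp_pos: [0.6892, -0.1495, 0.1237]
ee_rot: [[-1.0, 0.014, 0.004], [0.014, 1.0, -0.001], [-0.004, -0.001, -1.0]]
wrist_force: [2.3, -3.6, 5.4]
gripper_width: 0.178
gripper_force: 30.0
```

>>> apply_moves(moves=[[[0, 0.0015, 0], 0], [[0, 0.0015, 0], 0]])

```text
time_s: 16.08
tcp_pos: [0.6892, -0.1469, 0.1237]
ee_rot: [[-1.0, 0.014, 0.004], [0.014, 1.0, -0.001], [-0.004, -0.001, -1.0]]
wrist_force: [2.0, -3.6, 5.8]
gripper_width: 0.179
gripper_force: 30.0
```

>>> apply_moves(moves=[[[0, 0.0015, 0], 0], [[0, 0.0015, 0], 0]])

```text
time_s: 16.25
tcp_pos: [0.6892, -0.1439, 0.1237]
ee_rot: [[-1.0, 0.014, 0.004], [0.014, 1.0, -0.001], [-0.004, -0.001, -1.0]]
wrist_force: [2.9, -5.8, 4.6]
gripper_width: 0.178
gripper_force: 30.0
```

>>> apply_moves(moves=[[[0, 0.0015, 0], 0], [[0, 0.0015, 0], 0]])

```text
time_s: 16.42
tcp_pos: [0.6893, -0.141, 0.1237]
ee_rot: [[-1.0, 0.014, 0.004], [0.014, 1.0, -0.002], [-0.004, -0.001, -1.0]]
wrist_force: [1.9, -5.7, 5.6]
gripper_width: 0.178
gripper_force: 30.0
```

```bash
python3 g.py
```

```text
16.6667 [ 0.6893 -0.1409  0.1237] 15.5 F [ 2.69 -4.2   5.13] [0.65 0.71 0.39]
```

>>> apply_moves(moves=[[[0, 0.0015, 0], 0], [[0, 0.0015, 0], 0]])

```text
time_s: 16.88
tcp_pos: [0.6894, -0.1386, 0.1237]
ee_rot: [[-1.0, 0.014, 0.004], [0.014, 1.0, -0.002], [-0.004, -0.002, -1.0]]
wrist_force: [2.6, -6.5, 5.3]
gripper_width: 0.18
gripper_force: 30.0
```

>>> apply_moves(moves=[[[0, 0.001, 0], 0], [[0, 0.001, 0], 0]])

```text
time_s: 17.05
tcp_pos: [0.6894, -0.1366, 0.1238]
ee_rot: [[-1.0, 0.014, 0.004], [0.014, 1.0, -0.002], [-0.004, -0.002, -1.0]]
wrist_force: [3.5, -6.3, 4.3]
gripper_width: 0.177
gripper_force: 30.0
```

>>> apply_moves(moves=[[[0, 0.001, 0], 0], [[0, 0.001, 0], 0]])

```text
time_s: 17.22
tcp_pos: [0.6894, -0.1347, 0.1238]
ee_rot: [[-1.0, 0.015, 0.004], [0.015, 1.0, -0.002], [-0.004, -0.002, -1.0]]
wrist_force: [2.2, -6.4, 4.2]
gripper_width: 0.181
gripper_force: 30.0
```

```bash
python3 g.py
```

```text
17.4667 [ 0.6894 -0.1345  0.1237] 15.7 F [ 2.78 -5.89  4.75] [0.41 0.42 0.29]
```

>>> apply_moves(moves=[[[0, 0.001, 0], 0], [[0, 0.001, 0], 0]])

```text
time_s: 17.68
tcp_pos: [0.6894, -0.1332, 0.1238]
ee_rot: [[-1.0, 0.015, 0.004], [0.015, 1.0, -0.003], [-0.004, -0.003, -1.0]]
wrist_force: [2.1, -7.5, 4.5]
gripper_width: 0.174
gripper_force: 30.0
```

>>> apply_moves(moves=[[[0, 0.001, 0], 0], [[0, 0.001, 0], 0]])

```text
time_s: 17.85
tcp_pos: [0.6894, -0.1317, 0.1238]
ee_rot: [[-1.0, 0.015, 0.004], [0.015, 1.0, -0.004], [-0.004, -0.004, -1.0]]
wrist_force: [2.7, -9.7, 4.3]
gripper_width: 0.178
gripper_force: 30.0
```

```bash
python3 g.py
```

```text
18.1 [ 0.6894 -0.1316  0.1238] 15.7 F [ 3.29 -8.9   4.28] [0.55 0.68 0.47]
```

>>> apply_moves(moves=[[[0, 0.001, 0], 0], [[0, 0, 0], 0]])

```text
time_s: 18.32
tcp_pos: [0.6894, -0.131, 0.1238]
ee_rot: [[-1.0, 0.015, 0.004], [0.015, 1.0, -0.004], [-0.004, -0.004, -1.0]]
wrist_force: [2.1, -10.2, 4.2]
gripper_width: 0.18
gripper_force: 30.0
```

```bash
python3 g.py; python3 g.py
```

```text
18.5667 [ 0.6894 -0.131   0.1238] 15.4 F [ 3.09 -9.58  4.39] [0.68 0.36 0.39]
18.8667 [ 0.6894 -0.131   0.1238] 15.4 F [ 2.9  -9.31  3.95] [0.42 0.4  0.37]
```

Force ≈ 9.5–10 N (8.4 spring + drag): plate about halfway in. Fold the lever down along the reverse arc while holding position.

>>> apply_moves(moves=[[[0.0135, 0, -0.0015], 0], [[0.0136, 0, 0.0006], 0], [[0.0134, 0, 0.0027], 0], [[0.0128, 0, 0.0047], 0], [[0.0119, 0, 0.0066], 0]])

```text
time_s: 19.33
tcp_pos: [0.6239, -0.1288, 0.1091]
ee_rot: [[-1.0, 0.016, 0.004], [0.016, 1.0, -0.002], [-0.004, -0.001, -1.0]]
wrist_force: [7.0, -8.0, -1.3]
gripper_width: 0.178
gripper_force: 30.0
```

>>> apply_moves(moves=[[[0.0107, 0, 0.0084], 0], [[0.0093, 0, 0.0099], 0], [[0.0077, 0, 0.0113], 0], [[0.0058, 0, 0.0123], 0], [[0.0039, 0, 0.0131], 0]])

```text
time_s: 19.75
tcp_pos: [0.5864, -0.1274, 0.0548]
ee_rot: [[-1.0, 0.015, 0.004], [0.015, 1.0, -0.001], [-0.004, -0.001, -1.0]]
wrist_force: [2.0, -4.2, 30.7]
gripper_width: 0.18
gripper_force: 30.0
```

>>> apply_moves(moves=[[[0, 0, 0.002], 0], [[0, 0, 0.001], 0], [[0, 0, 0], 0]])

```text
time_s: 20.0
tcp_pos: [0.5864, -0.1275, 0.0544]
ee_rot: [[-1.0, 0.014, 0.002], [0.014, 1.0, -0.001], [-0.002, -0.001, -1.0]]
wrist_force: [-1.7, -2.9, 16.2]
gripper_width: 0.184
gripper_force: 30.0
```

```bash
python3 g.py
```

```text
20.25 [ 0.5864 -0.1274  0.0545] 15.7 F [-2.33 -3.52 16.36] [0.65 0.45 0.29]
```

>>> apply_moves(moves=[[[0, 0, 0], 0], [[0, 0, 0], 0], [[0, 0, 0], 0], [[0, 0, 0], 0], [[0, 0, 0], 0]], hand=0.036)

```text
time_s: 20.72
tcp_pos: [0.5846, -0.1266, 0.0504]
ee_rot: [[-1.0, 0.015, -0.003], [0.015, 1.0, 0.0], [0.003, 0.0, -1.0]]
wrist_force: [-0.0, 0.1, -0.1]
gripper_width: 0.392
gripper_force: 0.0
```

>>> apply_moves(moves=[[[0, 0, -0.016], 0], [[0, 0, -0.03], 0], [[0, 0, -0.03], 0], [[0, 0, 0], 0], [[0, 0, 0], 0]])

```text
time_s: 21.13
tcp_pos: [0.5865, -0.1268, 0.1291]
ee_rot: [[-1.0, 0.015, 0.003], [0.015, 1.0, 0.0], [-0.003, 0.001, -1.0]]
wrist_force: [0.4, 0.3, -0.2]
gripper_width: 0.412
gripper_force: 0.0
```

```bash
python3 g.py; python3 - <<'E'
from h import *
s=r.sense();w=imaging.capture("wrist");print(w["eye"],np.array(w["eye"])-s["tcp_pos"])
cv2.imwrite("pics/w6full.png",w["frame"])
o=cv2.imread("pics/w4.png")
c=lambda f:cv2.resize(f[80:250,230:460],(780,290) if 0 else (780,300),interpolation=cv2.INTER_CUBIC)
cv2.imwrite("pics/w6.png",np.vstack([c(o),c(w["frame"])]))
print(px(w,models.place_of(w,"lever_pad")[0]["at"]))
E
```

```text
21.3833 [ 0.5847 -0.127   0.126 ] 36.2 F [ 0.06  0.14 -0.08] [0.52 0.28 0.37]
[ 0.52109076 -0.12706751  0.287893  ] [-6.37273166e-02 -5.24585866e-05  1.61738505e-01]
[279.776 235.284]
```

View pics/w6.png

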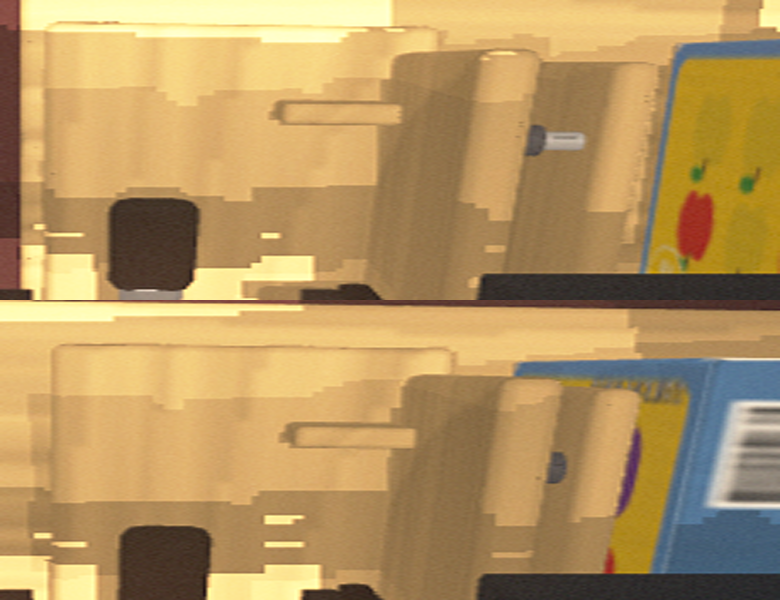

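Top half: before (plate fully out, pin visible ~40 px); bottom half: now, the panel–plate spacing is clearly shorter, roughly 6 mm pressed. Quantify with edge profiles.

```bash
python3 - <<'E'
from h import *
from scipy.signal import find_peaks
w=imaging.capture("wrist");print(w["intrinsics"][0][0])
for nm,r0,rows in(("w4.png",0,range(112,140,4)),("w6full.png",0,range(128,160,4))):
    f=cv2.GaussianBlur(cv2.imread("pics/"+nm),(0,0),1).astype(float).mean(2)
    print(nm)
    for q in rows:
        g=np.gradient(f[q-1:q+2].mean(0));k=find_peaks(abs(g),height=3)[0];k=k[(k>330)&(k<440)]
        sub=[(round(i+.5*(abs(g[i-1])-abs(g[i+1]))/(abs(g[i-1])-2*abs(g[i])+abs(g[i+1])),1),round(g[i])) for i in k]
        print(q,sub)
for n in ("stop","row_thin","row_thick","loose_game"):
    a=models.cut_out(w,n);print(n,[q["confidence"] for q in a[:1]])
E
```

```text
374.896453812936
w4.png
112 [(np.float64(346.3), -13), (np.float64(371.5), 13), (np.float64(375.9), 3), (np.float64(385.9), -3), (np.float64(389.7), 5), (np.float64(427.9), -17)]
116 [(np.float64(345.2), -17), (np.float64(371.4), 10), (np.float64(388.2), -11), (np.float64(414.3), 4), (np.float64(427.2), -13)]
120 [(np.float64(345.0), -19), (np.float64(371.1), 11), (np.float64(387.9), -12), (np.float64(411.2), 9), (np.float64(423.5), -11), (np.float64(427.3), -5)]
124 [(np.float64(344.8), -13), (np.float64(370.9), 12), (np.float64(387.4), -13), (np.float64(410.9), 9), (np.float64(423.7), -12), (np.float64(426.5), -5)]
128 [(np.float64(342.0), -11), (np.float64(370.4), 11), (np.float64(387.4), -13), (np.float64(410.3), 9), (np.float64(423.6), -10)]
132 [(np.float64(342.0), -12), (np.float64(356.2), -4), (np.float64(369.9), 12), (np.float64(386.8), -12), (np.float64(410.0), 9), (np.float64(422.8), -12), (np.float64(425.8), -4)]
136 [(np.float64(342.3), -8), (np.float64(355.6), -3), (np.float64(369.9), 11), (np.float64(386.3), -10), (np.float64(409.5), 9), (np.float64(419.8), -4), (np.fl
[... 1072 characters left out ...]
4)]
148 [(np.float64(344.8), -9), (np.float64(361.0), -4), (np.float64(376.2), 8), (np.float64(380.3), 4), (np.float64(393.5), -10), (np.float64(404.1), 9), (np.float64(416.8), -14), (np.float64(431.9), -4), (np.float64(434.7), 4)]
152 [(np.float64(351.8), -6), (np.float64(360.1), -3), (np.float64(376.0), 9), (np.float64(393.0), -9), (np.float64(403.6), 9), (np.float64(407.6), 4), (np.float64(416.4), -15), (np.float64(434.2), 4)]
156 [(np.float64(351.9), -16), (np.float64(375.6), 8), (np.float64(392.6), -10), (np.float64(403.1), 9), (np.float64(415.8), -22), (np.float64(419.1), 8), (np.float64(430.9), -4), (np.float64(433.7), 4)]
stop [0.56]
row_thin [0.91]
row_thick [0.85]
loose_game [0.82]
```

Gap went from 12.1 mm to 5.5 mm, so the plate is in ≈ 6.5 mm of 12 — about halfway. Back off and do a final check.

>>> apply_moves(moves=[[[0, 0, -0.03], 0], [[0, 0, -0.03], 0], [[0, 0, -0.03], 0], [[0, 0, 0], 0]])

```text
time_s: 22.12
tcp_pos: [0.5892, -0.1277, 0.2249]
ee_rot: [[-1.0, 0.014, 0.013], [0.014, 1.0, -0.002], [-0.013, -0.002, -1.0]]
wrist_force: [1.1, -0.1, 0.9]
gripper_width: 0.415
gripper_force: 0.0
```

```bash
python3 e.py p7 | grep -A3 -E "lever|loose|row"; python3 - <<'E'
from h import *
a=imaging.capture("side");o=cv2.imread("pics/side0.png")
for n in("stamp","skittle","dice_cup"):print(n,px(a,models.place_of(a,n)[0]["at"]))
E
```

```text
row_thin [('t', array([203.8, 200.4]), 0.64), ('w', array([439.4, 197.5]), 0.97)]
   tw [0.59   0.0123 0.0595] 0.0048040951935575515
row_thick [('t', array([178.4, 198.6]), 0.65), ('w', array([497.2, 193. ]), 0.83)]
   tw [0.5902 0.0641 0.0572] 0.0009801186903311862
plate_rest [('t', array([232.4, 201.3]), 0.71), ('w', array([371.7, 194.9]), 0.64)]
   tw [ 0.5893 -0.0455  0.0536] 0.002364883680745341
loose_game [('t', array([218.5, 200.5]), 0.66), ('w', array([401.2, 193.6]), 0.57)]
   tw [ 0.5915 -0.0161  0.0442] 0.00044280388961257704
lever_pad [('s', array([263.1, 216.7]), 0.78), ('t', array([274., 202.]), 0.64), ('w', array([279.9, 199. ]), 0.64)]
   st [ 0.5854 -0.1306  0.0707] 0.0015654977849527208
   sw [ 0.5869 -0.1272  0.0737] 0.0033357246873382406
   tw [ 0.5618 -0.1271  0.1852] 0.004654541298767809
--
lever_axle [('s', array([217.9, 219.2]), 0.67)]
stamp [366.52 241.08]
skittle [360.528 321.09 ]
dice_cup [379.904 214.494]
```

View pics/p7.png

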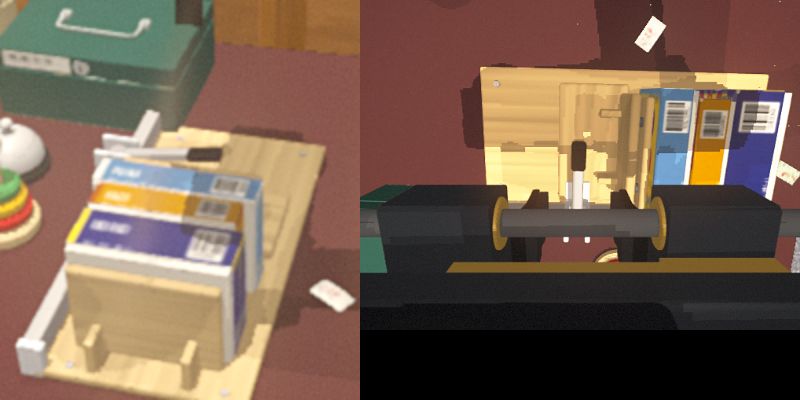

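All three games are upright and snug, the lever lies down, the stop has held, and the bystanders have not moved.

```bash
python3 -c "
from station import r
print(r.finish_job())"
```

```text
the job is handed in; nothing more can be done
None
```

The game is back on the rail, the row is pressed snugly with the plate about 6.5 of 12 mm in, the lever is folded down with the stop locked, and the job is handed in at about 22 s.

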